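# Dispense a dip tub with the pedal and stand it on the order pad

## Robot

A 6-joint arm with a two-finger parallel gripper is mounted at the origin on a cart in front of the work surface, level with it; the furniture and walls round the work are solid. World frame = base frame: x ahead of the robot, y to its left, z up, the work surface at z = 0. Lengths are in mm, angles in rad, forces in N, time in s.
With the tool pointing down it reaches from about 400 to 925 mm from the base axis. Payload 12.5 kg.
Tool frame: the origin (TCP) lies midway between the tips of the shut fingers; the grasp point (between the pads) lies 19 mm behind it; z points along the fingers, y is the direction in which the jaws open and shut (so a half turn about z gives the same grasp; the last joint's range is limited). The gripper opens to 95 mm and grips with 3 to 60 N. Pads are 20 mm wide; open, the fingers measure 119 mm over their backs; the gripper's body (75 mm by 180 mm) begins 59 mm behind the grasp point.
Start: joints at [-1.3, 0.491, 1.559, -0, 1.092, -0.106], TCP at [229.99, -581.164, 214.661] pointing down, gripper open.
Joint ranges: [-3.1, 3.1], [-0.84, 2.19], [0.05, 2.79], [-1.13, 4.28], [0.06, 2.93], [-2.69, 2.69]. Speed limits (rad/s): [2.22, 2.22, 2.79, 3.14, 3.14, 3.14].

## Interface

Orientations are given as [roll, pitch, yaw] about the fixed x, y, z axes, in that order (R = Rz(yaw) Ry(pitch) Rx(roll)).
In Python, from cell import env gives the robot as it stands.
- The arm moves only by the tool servo_tool, never from a script. Its argument "plan" is a list of rows, each a list of 7 numbers: the shift along the tool's x, y, z in m, then the turn, a rotation vector about the tool's x, y, z in degrees, then the opening in per cent of the stroke, from 0 (shut) to 100 (fully open). In form: [[dx, dy, dz, wx, wy, wz, jaw], ...]. A call has 1 to 8 rows; each row shifts and turns the pose as measured when the row begins, along the tool's axes as they then stand; what a row does not reach is not made up. A row lasts 1/12 s, in which the tool goes at most 41.7 mm and 7.16 degrees, less where a joint would pass 70% of its speed; a pose out of reach is approached as far as the arm can. A call is refused whole if a number of a shift passes 0.0417 or a number of a turn 7.16, either way. A call with a gripper value outside its range is refused whole. The fingers move at their own pace and stop on an object; the grip force is fixed at half the most. Time passes only in rows, so rows that do not move let the fingers close. It gives the time, the measured TCP pose, the force and the opening at its end, in the units of the state.
- env.state(): the state, without advancing time (a new reading comes with each control period).
- env.read_camera(name): name is "scene" or "top" or "wrist"; returns a dict with "img" (400x640x3 uint8, blue, green, red), "intrinsics" (3x3 intrinsics, pixels), "R" (3x3) and "t" (3): a world point X has camera coordinates R X + t. Camera axes: x right, y down, z forward; pixel columns grow to the right and rows downward; lengths in mm; the calibration is good to about 2 mm. The wrist camera is an equidistant fisheye: a pixel r from the principal point sees the ray r / f radians off the axis. A picture is of the moment at which its call begins. There is no depth.
- env.job_done(): hands the job in, once; it reports no verdict.
The state is a dict: "t": time; "joints": joint angles; "qvel": joint speeds; "tau": joint torques, N m; "eef_pos": TCP position; "tcp_rot": TCP orientation; "ft_force": force on the tool from outside, world axes, zero at the start; "moment": the same for the moment, N m; "opening": opening from 0.0 (shut) to 1.0 (fully open).
Only numpy, scipy, OpenCV 4.12 (cv2) and the standard library are available. Lean on these libraries where they do the work, as an engineer would, in place of code of your own. Each camera call takes 0.05 s, during which the arm holds its last target. There are 200 camera calls.

## Task

Get a dip tub for the order: press the dispenser's pedal pad down from above, firmly onto its stop with about 15 N (never over 25 N), so that the blue hood rises and the tub is pushed right out onto the ledge, and keep it pressed for a second. Then ease the pedal back up, staying on it so that the hood comes down slowly and does not slam shut. Last, pick the tub off the ledge and stand it upright on the middle of the order pad, leaving everything else where it stands.

Things in the scene. Friction and masses are not known exactly. Their poses are not given: they have to be found in the camera images.
- dispenser: Steel tub dispenser with a blue hood, fixed on a wooden board whose top is 66 mm above z = 0; origin on the board under the middle of the shut hood's front; -x points out of the front. Housing: 94 mm wide, x = 0 to +162 mm, 62 mm high (hood shut). Pressing the pedal (on the -y side) raises the hood while a pusher drives the tub straight out onto the ledge; on the way back the pusher goes in and the tub stays.
- pedal: Pedal, with its stem and black pad: a steel lever 10 mm round; origin on its pivot; runs 130 mm along its own -x, 0.10 rad above level at rest. Pressed fully it turns 0.30 rad onto a stop, its end 39 mm lower. A spring lifts it: moving it takes 4 to 8 N at the pad, any further push is carried by the stop. The pad's rubber gives 1 mm per 6 N. Let go, it flies up and the hood slams.
- pedal_boss (a point): Point on the lever's axis at its front end. A black round pad (44 mm across, 8 mm thick) stands above it on a brass stem whose height is set differently each time: at rest the pad's top is 19 to 45 mm above this point (not measured: find it by feel). As it is pressed the pad's centre also moves 4 to 11 mm toward the dispenser's front.
- ledge (a point): Point on top of the open ledge where the centre of the pushed-out tub ends (within a few mm), 64 mm in front of the shut hood. The ledge is a steel plate 8 mm thick on the board, 96 mm wide, with no side walls, reaching 53 mm further forward to a 5 mm lip.
- hood (a joint): Turn of the blue hood about its hinge at the back of the housing, rad: 0 shut, 1.0 fully up (pedal on its stop).
- tub_mid (a point): Centre, half-way up, of the yellow dip tub with a white lid: 37 mm high, round, 64 mm across at the lid (top 5 mm), tapering from 58 mm below it; 60 g. At the start it stands inside the dispenser under the hood; its lid has a small soft tab on one side. Its axis z is up.
- order_pad: Order pad with a red top edge lying flat on the board, 116 (its x) x 74 (its y) x 9 mm, fixed; origin at the centre of its underside.
- meal_box: Brown folded meal box, 133 (its x) x 64 x 60 mm, bystander; origin at the centre of its underside. It may change places with the order pad.
- dredger: White salt shaker, 68 mm across, 115 mm high, bystander; origin at the centre of its underside.
- jar: Jar with a red lid, 69 x 64 x 110 mm, bystander; origin at the centre of its underside.
- vinegar: Brown bottle with a red nozzle, 56 mm across, 194 mm high, bystander; origin at the centre of its underside.
- green_tub: Green dip tub with a white lid, 66 x 73 x 37 mm, bystander; origin at the centre of its underside.
- tin: Green tin, 57 mm across, 72 mm high, bystander; origin at the centre of its underside.
- lighter: Gas lighter with a red handle, lying at the front of the board, 22 x 219 (its y) x 22 mm, bystander; origin at the centre of its underside.

How it is judged (in metres and radians):
On the way, in this order (a step that is already met when the one before it is completed fails the run):
1. the pedal is pressed on its stop with more than 10 N: hood fully up (over 0.93 rad) and tub out on the ledge (value of joint hood above 0.93 rad and contact force between the fingers and pedal above 10 N and x of tub_mid in the frame of dispenser below -0.05 m), for 0.5 s.
2. the pedal has been eased up: hood shut again, tub left standing on the ledge (value of joint hood below 0.06 rad and x of tub_mid in the frame of dispenser below -0.045 m and z of tub_mid in the frame of dispenser below 0.035 m and angle between tub_mid's own z axis and vertical below 0.15 rad), for 0.2 s.
At the end, for the whole second after the job is handed in: The yellow tub stands upright (within 0.1 rad) on the order pad, its centre within 30 mm of the pad's centre along the pad's x and 20 mm along its y, and the hood is shut (under 0.06 rad) (x of tub_mid in the frame of order_pad between -0.03 and 0.03 m and y of tub_mid in the frame of order_pad between -0.02 and 0.02 m and z of tub_mid in the frame of order_pad between 0.022 and 0.034 m and angle between tub_mid's own z axis and vertical below 0.1 rad and value of joint hood below 0.06 rad); the robot touches nothing.
It fails at once if the robot pushes on the pedal with more than 25 N (contact force between any of the fingers, the arm and pedal above 25 N).
It fails at once if the hood slams: it comes down faster than 2 rad/s (velocity of joint hood below -2 rad/s).
It fails at once if the tub is tipped over (more than 0.6 rad) (angle between tub_mid's own z axis and vertical above 0.6 rad).
It fails at once if a bystander is pushed more than 30 mm from its place (distance of any of meal_box, dredger, jar, vinegar, green_tub, tin, lighter from where it was at the start of the episode above 0.03 m).
It also fails if it takes over 64 s, if anything falls off the work surface, if the arm or the gripper's body presses on something with over 40 N, if the wrist force passes 120 N, or if a joint passes its speed limit or range.

## Working session

There is one attempt and no reset: what is moved stays moved. The work goes in short steps, Python scripts to look and compute and a tool call to move; the robot and the scene stay as the last step left them, time stands still between calls to the robot, and variables do not carry over. Pictures are saved under pics/ and viewed, about 8 in all and at most 12, crops included, and the job is handed in when it is done.

Besides the shell and the picture viewer there is one more tool, called after "Request:" by a JSON object that holds its "fn" and its "kwargs", one argument or row to a line. servo_tool: Moves the arm, as the interface text tells. Its arguments: {"type":"object","properties":{"plan":{"type":"array","items":{"type":"array","items":{"type":"number"}}}},"required":["plan"]}

```bash
mkdir -p pics
cat > h.py <<'E'
from cell import env
import cv2, numpy as np
def cam(n):
    c=env.read_camera(n); return c
def ray(c,u,v):
    R=np.array(c["R"]);t=np.array(c["t"]).ravel();K=np.array(c["intrinsics"])
    o=-R.T@t; d=R.T@np.linalg.inv(K)@np.array([u,v,1.]); return o,d/np.linalg.norm(d)
def onz(c,u,v,z):
    o,d=ray(c,u,v); return o+d*(z-o[2])/d[2]
def proj(c,X):
    p=np.array(c["R"])@np.array(X,float)+np.array(c["t"]).ravel(); q=np.array(c["intrinsics"])@p; return q[:2]/q[2]
def tri(c1,p1,c2,p2):
    o1,d1=ray(c1,*p1);o2,d2=ray(c2,*p2)
    s=np.linalg.lstsq(np.c_[d1,-d2],o2-o1,rcond=None)[0]
    a=o1+s[0]*d1;b=o2+s[1]*d2; return (a+b)/2,np.linalg.norm(a-b)
E
python3 - <<'E'
from h import *
print(env.state())
for n in("scene","top"):
    c=cam(n); cv2.imwrite(f"pics/{n}0.png",c["img"]); print(n,c["intrinsics"],-np.array(c["R"]).T@np.array(c["t"]).ravel(),np.array(c["R"]))
E
```

```text
{'t': 0.0, 'joints': array([-1.29958071e+00,  4.91561477e-01,  1.55947124e+00,  2.25426709e-05,
        1.09172137e+00, -1.05599068e-01]), 'qvel': array([ 7.09805944e-04,  8.02885309e-06, -8.81655078e-04, -1.53429453e-03,
        5.57559248e-04,  6.00141232e-04]), 'tau': array([-2.28414261e-03, -6.12650657e+01, -2.58181071e+01,  6.91893767e-02,
        4.81880084e-02, -1.60014051e-04]), 'eef_pos': array([ 229.9320112 , -580.88835215,  214.05306333]), 'tcp_rot': array([-3.14043979e+00, -1.42300107e-04,  3.76804199e-01]), 'ft_force': array([-0.28675927, -0.20300199,  0.68236281]), 'moment': array([-0.01911591, -0.03545328,  0.00118386]), 'opening': 1.000518930438307}
scene [[406.36989701   0.         317.2793796 ]
 [  0.         406.36989701 200.05958032]
 [  0.           0.           1.        ]] [  1.96080896 578.49992354 518.42253974] [[-0.73757031 -0.67523427  0.00697917]
 [-0.29466544  0.31253443 -0.90304735]
 [ 0.60758729 -0.66811744 -0.42948432]]
top [[444.3356864    0.         323.81876778]
 [  0.         444.3356864  205.19769418]
 [  0.           0.           1.        ]] [  78.69479537   69.75708167 1276.69658944] [[-0.22816598 -0.97362109  0.00150495]
 [-0.89707313  0.20962585 -0.38899462]
 [ 0.37841788 -0.09010539 -0.9212388 ]]
```

View pics/scene0.png

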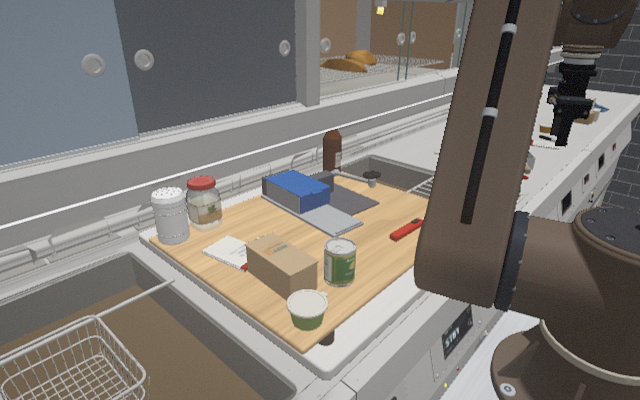

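View pics/top0.png

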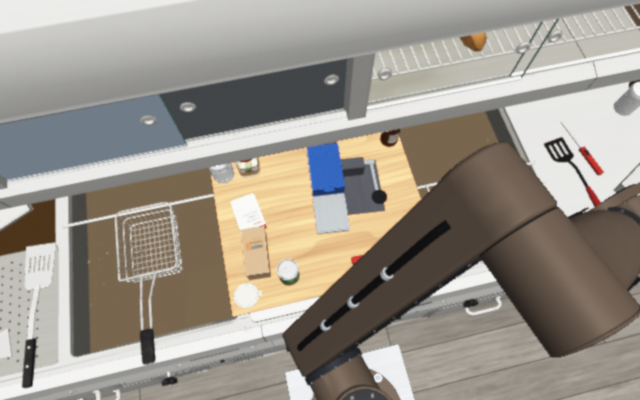

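The scene view shows the dispenser with its blue hood at (297,190), the black pad at (372,178), the order pad at (230,252) behind the meal box at (282,265). The top view shows the hood at (325,168), the ledge at (330,212), the pad at (379,197) and the order pad at (247,211). I'll enlarge both.

Run:
```python
import cv2
t=cv2.imread("pics/top0.png")[125:315,205:425];cv2.imwrite("pics/topc.png",cv2.resize(t,None,fx=3,fy=3,interpolation=cv2.INTER_CUBIC))
t=cv2.imread("pics/scene0.png")[160:290,195:455];cv2.imwrite("pics/scc.png",cv2.resize(t,None,fx=3,fy=3,interpolation=cv2.INTER_CUBIC))
```

```text
(no output)
```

View pics/topc.png

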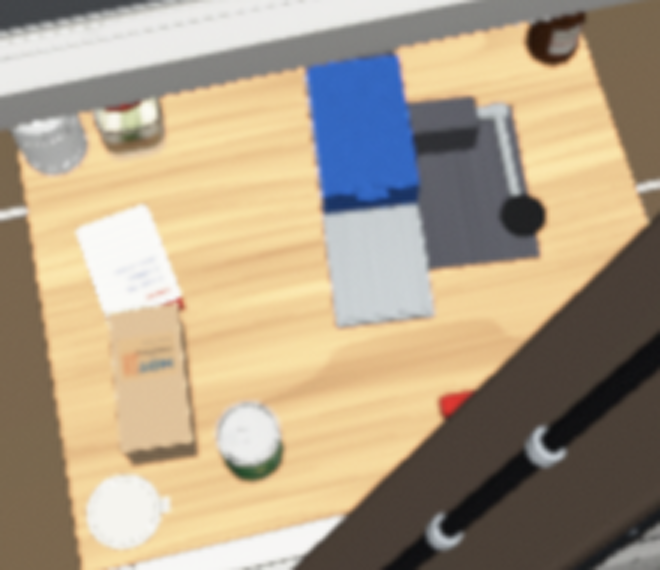

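View pics/scc.png

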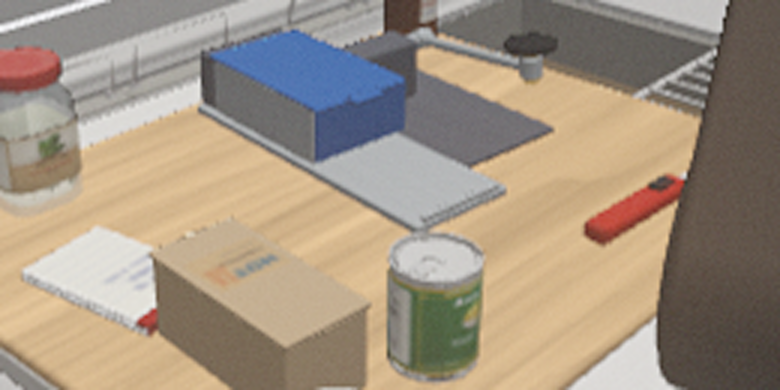

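The crops show the top-view ledge front corners at crop (338,326) and (434,314), the black pad at crop (523,215), and the order pad corners at (78,230), (148,206), (183,300) and (105,312). In the scene crop, the black pad's top is at (531,43).

```bash
cat > m.py <<'E'
from h import *
T=cam("top");S=cam("scene")
tp=lambda x,y:(205+(x+.5)/3-.5,125+(y+.5)/3-.5)
sp=lambda x,y:(195+(x+.5)/3-.5,160+(y+.5)/3-.5)
E
python3 - <<'E'
from m import *
np.set_printoptions(precision=1,suppress=True)
P=lambda l,z:[print(n,onz(T,*tp(*p),z)) for n,p in l.items()]
P(dict(FL=(338,326),FR=(434,314),HL=(326,212),HR=(421,206)),74)
P(dict(h1=(306,67),h2=(395,54),h3=(325,193),h4=(417,186)),128)
print("scene ledge")
for n,p,z in[("FL",(422,228),74),("FR",(505,188),74),("HFL",(317,160),74),("HFRtop",(404,82),128),("HFLtop",(317,112),128),("HBLtop",(203,57),128)]: print(n,onz(S,*sp(*p),z))
print("pad",tri(T,tp(523,215),S,sp(531,43)))
for z in(130,140,150):print(z,onz(T,*tp(523,215),z),onz(S,*sp(531,43),z))
print("order")
P(dict(a=(78,230),b=(148,206),c=(183,300),d=(105,312)),75)
for p in[(98,227),(22,276),(140,330)]:print(onz(S,*sp(*p),75))
P(dict(box1=(110,308),box2=(182,303),box3=(194,440),box4=(126,455)),126)
P(dict(tin=(249,434)),138); P(dict(gtub=(125,511)),103)
P(dict(dr=(50,125)),181);P(dict(jar=(128,108)),176)
P(dict(lightertop=(442,395),l2=(447,415)),88)
P(dict(vin=(580,15)),260)
E
```

```text
FL [491.9  -9.9  74. ]
FR [ 482.8 -102.1   74. ]
HL [610.7 -24.8  74. ]
HR [ 595.7 -117.9   74. ]
h1 [744.8 -35.8 128. ]
h2 [ 739.2 -125.2  128. ]
h3 [606.3 -24.  128. ]
h4 [ 593.6 -110.9  128. ]
scene ledge
FL [482.   -7.9  74. ]
FR [474.5 -97.1  74. ]
HFL [611.6 -32.1  74. ]
HFRtop [ 582.5 -102.5  128. ]
HFLtop [593.2 -14.4 128. ]
HBLtop [739.  -26.4 128. ]
pad (array([ 530.6, -196.9,  149.3]), np.float64(5.024196911662904))
130 [ 540.7 -200.4  130. ] [ 555.1 -237.4  130. ]
140 [ 536.7 -198.1  140. ] [ 540.8 -216.4  140. ]
150 [ 532.7 -195.7  150. ] [ 526.6 -195.4  150. ]
order
a [646.8 216.6  75. ]
b [656.7 145.3  75. ]
c [551.2 129.3  75. ]
d [556.1 204.2  75. ]
[650.7 150.6  75. ]
[634.8 223.8  75. ]
[528.3 208.6  75. ]
box1 [538.6 193.4 126. ]
box2 [528.4 128.2 126. ]
box3 [399.3 140.8 126. ]
box4 [399.7 201.4 126. ]
tin [390.3  92.3 138. ]
gtub [356.7 213.  103. ]
dr [707.7 213.1 181. ]
jar [711.8 140.2 176. ]
lightertop [399.5 -87.4  88. ]
l2 [380.1 -87.1  88. ]
vin [ 664.8 -273.1  260. ]
```

```bash
cat > plan.py <<'E'
# plan.py x y z yaw_deg N : prints N rows toward the pose
import sys, numpy as np
from scipy.spatial.transform import Rotation as Ro
from cell import env
s=env.state(); x,y,z,yaw=map(float,sys.argv[1:5]); N=int(sys.argv[5])
R0=Ro.from_euler('xyz',s["tcp_rot"]); R1=Ro.from_euler('xyz',[np.pi,0,np.radians(yaw)])
w=(R0.inv()*R1).as_rotvec(); d=(np.array([x,y,z])-s["eef_pos"])/1000/N
for k in range(N):
    R=R0*Ro.from_rotvec(w*k/N)
    print([round(float(v),4) for v in R.inv().apply(d)]+[round(float(v),2) for v in np.degrees(w)/N])
print(s["t"],s["eef_pos"].round(1),np.degrees(s["tcp_rot"]).round(1),s["ft_force"].round(1))
E
python3 plan.py 510 -130 320 84 16
```

```text
[0.0266, -0.0198, -0.0066, -0.0, -0.0, -3.9]
[0.0279, -0.0179, -0.0066, -0.0, -0.0, -3.9]
[0.0291, -0.016, -0.0066, -0.0, -0.0, -3.9]
[0.0301, -0.014, -0.0066, -0.0, -0.0, -3.9]
[0.031, -0.0119, -0.0066, -0.0, -0.0, -3.9]
[0.0317, -0.0097, -0.0066, -0.0, -0.0, -3.9]
[0.0323, -0.0076, -0.0066, -0.0, -0.0, -3.9]
[0.0327, -0.0053, -0.0066, -0.0, -0.0, -3.9]
[0.033, -0.0031, -0.0066, -0.0, -0.0, -3.9]
[0.0332, -0.0009, -0.0066, -0.0, -0.0, -3.9]
[0.0332, 0.0014, -0.0066, -0.0, -0.0, -3.9]
[0.033, 0.0037, -0.0066, -0.0, -0.0, -3.9]
[0.0327, 0.0059, -0.0066, -0.0, -0.0, -3.9]
[0.0322, 0.0081, -0.0066, -0.0, -0.0, -3.9]
[0.0316, 0.0103, -0.0066, -0.0, -0.0, -3.9]
[0.0308, 0.0124, -0.0066, -0.0, -0.0, -3.9]
0.2 [ 229.9 -581.   214.3] [-180.    -0.    21.6] [-0.   0.1  0. ]
```

Request:
{"fn": "servo_tool", "kwargs": {
  "plan": [
    [0.027, -0.02, -0.007, 0, 0, -3.9, 0],
    [0.028, -0.018, -0.007, 0, 0, -3.9, 0],
    [0.029, -0.016, -0.007, 0, 0, -3.9, 0],
    [0.03, -0.014, -0.007, 0, 0, -3.9, 0],
    [0.031, -0.012, -0.007, 0, 0, -3.9, 0],
    [0.032, -0.01, -0.007, 0, 0, -3.9, 0],
    [0.032, -0.008, -0.007, 0, 0, -3.9, 0],
    [0.033, -0.005, -0.007, 0, 0, -3.9, 0]
  ]
}}

```text
t: 0.87
eef_pos: [369.5, -348.3, 268.8]
tcp_rot: [-3.136, -0.002, 0.935]
ft_force: [0.2, -0.0, -0.5]
opening: 0.496
```

Request:
{"fn": "servo_tool", "kwargs": {
  "plan": [
    [0.033, -0.003, -0.007, 0, 0, -3.9, 0],
    [0.033, -0.001, -0.007, 0, 0, -3.9, 0],
    [0.033, 0.001, -0.007, 0, 0, -3.9, 0],
    [0.033, 0.004, -0.007, 0, 0, -3.9, 0],
    [0.033, 0.006, -0.007, 0, 0, -3.9, 0],
    [0.032, 0.008, -0.007, 0, 0, -3.9, 0],
    [0.032, 0.01, -0.007, 0, 0, -3.9, 0],
    [0.031, 0.012, -0.007, 0, 0, -3.9, 0]
  ]
}}

```text
t: 1.53
eef_pos: [507.0, -105.7, 328.9]
tcp_rot: [-3.139, -0.005, 1.507]
ft_force: [0.4, -0.7, 0.0]
opening: 0.007
```

Run:
```python
from h import *
s=env.state();print(s["t"],s["eef_pos"],s["tcp_rot"],s["opening"])
a=[]
for n in("wrist","top","scene"):
    c=cam(n); cv2.imwrite(f"pics/{n}1.png",c["img"]);np.savez(f"pics/{n}1.npz",**c)
    if n=="wrist":print(c["intrinsics"],c["R"],-c["R"].T@np.ravel(c["t"]))
```

```text
1.5333 [ 506.98964543 -105.66591754  328.86116322] [-3.1389949 -0.0046823  1.5074674] 0.006863364996044359
[[309.70691629   0.         314.52345993]
 [  0.         309.70691629 196.39946683]
 [  0.           0.           1.        ]] [[ 0.99802368 -0.06275575 -0.00323183]
 [-0.06010044 -0.96828464  0.2425135 ]
 [-0.01834845 -0.24183998 -0.97014265]] [511.04442556 -37.02480207 499.85761255]
```

View pics/wrist1.png

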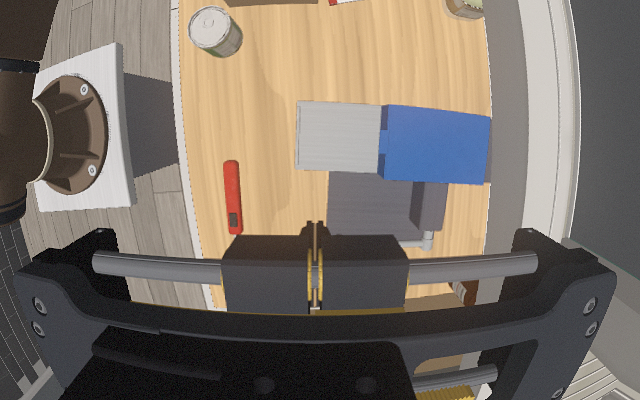

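The wrist view shows the ledge's front corners at (297,101) and (295,169), and the hood front at (385,104) and (381,178). The tin is at (212,30). The fingers hide the pedal pad.

```bash
cat >> h.py <<'E'
def wray(c,u,v):
    K=np.array(c["intrinsics"]);R=np.array(c["R"]);t=np.ravel(c["t"])
    dx,dy=u-K[0,2],v-K[1,2];r=np.hypot(dx,dy);th=r/K[0,0]
    d=np.array([np.sin(th)*dx/r,np.sin(th)*dy/r,np.cos(th)]); return -R.T@t,R.T@d
def wz(c,u,v,z):
    o,d=wray(c,u,v); return o+d*(z-o[2])/d[2]
E
python3 - <<'E'
from h import *
c=np.load("pics/wrist1.npz")
for n,u,v,z in[("FL",297,101,74),("FR",295,169,74),("ledgeHL",381,105,74),("HFLtop",386,104,128),("HFRtop",381,181,128),("HBLt",490,117,128),("HBRt",485,184,128),("leverback",432,240,105),("tin",213,30,138),("lighter1",232,161,88),("lighter2",235,234,88)]:print(n,wz(c,u,v,z).round(1))
E
python3 plan.py 500 -290 300 84 8
```

```text
FL [487.6  -8.5  74. ]
FR [ 478.3 -102.3   74. ]
ledgeHL [602.5 -19.4  74. ]
HFLtop [597.1 -20.6 128. ]
HFRtop [ 587.6 -115.2  128. ]
HBLt [743.  -35.9 128. ]
HBRt [ 737.  -126.7  128. ]
leverback [ 668.7 -210.7  105. ]
tin [394.9  87.  138. ]
lighter1 [393.4 -82.7  88. ]
lighter2 [ 384.2 -188.8   88. ]
[-0.0231, 0.0006, 0.0035, -0.02, -0.03, 0.3]
[-0.0231, 0.0007, 0.0035, -0.02, -0.03, 0.3]
[-0.0231, 0.0008, 0.0035, -0.02, -0.03, 0.3]
[-0.0231, 0.0009, 0.0035, -0.02, -0.03, 0.3]
[-0.023, 0.001, 0.0035, -0.02, -0.03, 0.3]
[-0.023, 0.0012, 0.0035, -0.02, -0.03, 0.3]
[-0.023, 0.0013, 0.0036, -0.02, -0.03, 0.3]
[-0.023, 0.0014, 0.0036, -0.02, -0.03, 0.3]
1.6833 [ 507.2 -105.6  328.6] [-179.9   -0.3   86.4] [-0.4  0.4 -0. ]
```

Request:
{"fn": "servo_tool", "kwargs": {
  "plan": [
    [-0.023, 0.001, 0.0035, 0, 0, 0.3, 0],
    [-0.023, 0.001, 0.0035, 0, 0, 0.3, 0],
    [-0.023, 0.001, 0.0035, 0, 0, 0.3, 0],
    [-0.023, 0.001, 0.0035, 0, 0, 0.3, 0],
    [-0.023, 0.001, 0.0035, 0, 0, 0.3, 0],
    [-0.023, 0.001, 0.0035, 0, 0, 0.3, 0],
    [-0.023, 0.001, 0.0035, 0, 0, 0.3, 0],
    [-0.023, 0.001, 0.0035, 0, 0, 0.3, 0]
  ]
}}

```text
t: 2.35
eef_pos: [493.6, -299.4, 296.8]
tcp_rot: [-3.136, -0.005, 1.457]
ft_force: [1.7, -0.4, -0.2]
opening: 0.002
```

Run:
```python
from h import *
s=env.state();print(s["t"],s["eef_pos"],s["tcp_rot"])
c=cam("wrist");np.savez("pics/wrist2.npz",**c)
im=c["img"][20:240,230:530];cv2.imwrite("pics/w2.png",cv2.resize(im,None,fx=2.6,fy=2.6,interpolation=cv2.INTER_CUBIC))
```

```text
2.35 [ 493.64841964 -299.44573927  296.81021368] [-3.13577973 -0.00495142  1.45681437]
```

View pics/w2.png

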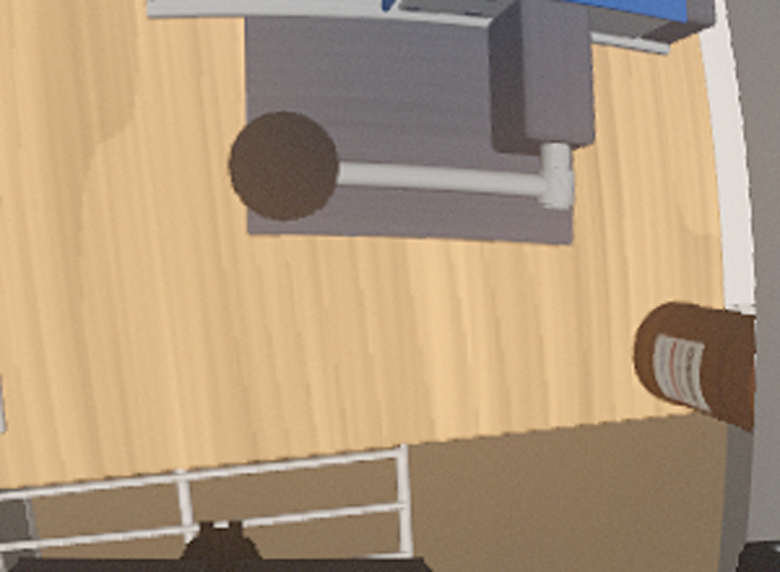

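The pedal pad is a clean dark disc at crop (284,166), 108 crop px across. The lever runs to its pivot at crop (557,185), and the bottle stands clear at crop (690,360).

```bash
python3 - <<'E'
from m import *
c=np.load("pics/wrist2.npz")
im=c["img"][20:240,230:530]
g=im.max(2); m=(g<75).astype(np.uint8); n,l,st,ce=cv2.connectedComponentsWithStats(m)
for i in range(1,n):
    if st[i,4]>400:print(st[i],ce[i]+[230,20])
w=lambda x,y:(230+(x+.5)/2.6-.5,20+(y+.5)/2.6-.5)
o,d=wray(c,*w(284,166)); print("size-range",o+d*44*309.7/41.7,o)
for z in(120,130,140,150):print(z,(o+d*(z-o[2])/d[2]).round(1))
for cc,p in((T,tp(523,215)),(S,sp(531,43))):
    o2,d2=ray(cc,*p);s=np.linalg.lstsq(np.c_[d,-d2],o2-o,rcond=None)[0];print(o+s[0]*d,o2+s[1]*d2)
print("pivot",wz(c,*w(557,185),100))
b=wz(c,*w(690,360),150);print("bottle",b)
E
python3 plan.py 528 -194 190 84 8
```

```text
[   4  201  162   19 1091] [314.23281393 234.77635197]
size-range [ 529.05566734 -194.96495661  144.23987528] [ 501.69817221 -231.25011197  467.846555  ]
120 [ 531.1 -192.2  120. ]
130 [ 530.3 -193.4  130. ]
140 [ 529.4 -194.5  140. ]
150 [ 528.6 -195.6  150. ]
[ 528.09006119 -196.24567215  155.66184935] [ 530.21595748 -194.29939605  156.05980198]
[ 528.59230474 -195.57952983  149.72090459] [ 527.25952523 -196.38631889  149.51776919]
pivot [ 663.37079422 -206.3177662   100.        ]
bottle [ 703.65057361 -287.84942014  150.        ]
[0.0135, 0.0028, 0.0134, -0.05, -0.04, -0.08]
[0.0135, 0.0029, 0.0134, -0.05, -0.04, -0.08]
[0.0135, 0.0029, 0.0133, -0.05, -0.04, -0.08]
[0.0135, 0.0029, 0.0133, -0.05, -0.04, -0.08]
[0.0135, 0.0029, 0.0133, -0.05, -0.04, -0.08]
[0.0135, 0.0029, 0.0133, -0.05, -0.04, -0.08]
[0.0135, 0.0029, 0.0133, -0.05, -0.04, -0.08]
[0.0135, 0.0029, 0.0133, -0.05, -0.04, -0.08]
2.5 [ 493.6 -299.2  296.4] [-179.6   -0.3   83.4] [0.6 1.  0.1]
```

Request:
{"fn": "servo_tool", "kwargs": {
  "plan": [
    [0.0135, 0.003, 0.015, -0.05, -0.04, 0, 0],
    [0.0135, 0.003, 0.015, -0.05, -0.04, 0, 0],
    [0.0135, 0.003, 0.015, -0.05, -0.04, 0, 0],
    [0.0135, 0.003, 0.015, -0.05, -0.04, 0, 0],
    [0.0135, 0.003, 0.015, -0.05, -0.04, 0, 0],
    [0.0135, 0.003, 0.015, -0.05, -0.04, 0, 0],
    [0.0135, 0.003, 0.013, -0.05, -0.04, 0, 0],
    [0.01, 0.002, 0.008, 0, 0, 0, 0]
  ]
}}

```text
t: 3.17
eef_pos: [525.9, -194.1, 183.8]
tcp_rot: [3.139, 0.001, 1.445]
ft_force: [-0.3, 0.3, -0.2]
opening: 0.007
```

```bash
python3 plan.py 528 -195 165 84 4
```

```text
[-0.0001, 0.0005, 0.0047, 0.04, 0.02, -0.3]
[-0.0002, 0.0005, 0.0047, 0.04, 0.02, -0.3]
[-0.0002, 0.0005, 0.0047, 0.04, 0.02, -0.3]
[-0.0002, 0.0005, 0.0047, 0.04, 0.02, -0.3]
3.1667 [ 525.9 -194.1  183.8] [1.798e+02 1.000e-01 8.280e+01] [-0.3  0.3 -0.2]
```

Request:
{"fn": "servo_tool", "kwargs": {
  "plan": [
    [0, 0.0005, 0.004, 0, 0, -0.3, 0],
    [0, 0.0005, 0.004, 0, 0, -0.3, 0],
    [0, 0, 0.004, 0, 0, -0.3, 0],
    [0, 0, 0.004, 0, 0, -0.3, 0],
    [0, 0, 0.002, 0, 0, 0, 0],
    [0, 0, 0.002, 0, 0, 0, 0],
    [0, 0, 0.002, 0, 0, 0, 0],
    [0, 0, 0.002, 0, 0, 0, 0]
  ]
}}

```text
t: 3.83
eef_pos: [526.7, -194.6, 159.2]
tcp_rot: [3.138, 0.002, 1.468]
ft_force: [0.5, 0.1, -0.0]
opening: 0.006
```

Request:
{"fn": "servo_tool", "kwargs": {
  "plan": [
    [0, 0, 0.002, 0, 0, 0, 0],
    [0, 0, 0.002, 0, 0, 0, 0],
    [0, 0, 0.002, 0, 0, 0, 0]
  ]
}}

```text
t: 4.08
eef_pos: [526.7, -195.1, 153.0]
tcp_rot: [3.137, 0.002, 1.468]
ft_force: [-3.0, 1.1, 4.9]
opening: 0.004
```

Request:
{"fn": "servo_tool", "kwargs": {
  "plan": [
    [0, 0, 0.002, 0, 0, 0, 0],
    [0, 0, 0.002, 0, 0, 0, 0],
    [0, 0, 0.002, 0, 0, 0, 0]
  ]
}}

```text
t: 4.33
eef_pos: [525.6, -194.9, 147.2]
tcp_rot: [3.14, 0.002, 1.468]
ft_force: [-3.5, 0.6, 5.8]
opening: 0.0
```

Contact came at z ≈ 154, which agrees with the view (145–155). The stop should be near z ≈ 115.

Request:
{"fn": "servo_tool", "kwargs": {
  "plan": [
    [0, -0.0004, 0.002, 0, 0, 0, 0],
    [0, -0.0004, 0.002, 0, 0, 0, 0],
    [0, -0.0004, 0.002, 0, 0, 0, 0],
    [0, -0.0004, 0.002, 0, 0, 0, 0],
    [0, -0.0004, 0.002, 0, 0, 0, 0],
    [0, -0.0004, 0.002, 0, 0, 0, 0],
    [0, -0.0004, 0.002, 0, 0, 0, 0],
    [0, -0.0004, 0.002, 0, 0, 0, 0]
  ]
}}

```text
t: 5.0
eef_pos: [523.1, -194.7, 134.0]
tcp_rot: [3.135, 0.004, 1.468]
ft_force: [-1.2, 0.9, 7.4]
opening: 0.003
```

Request:
{"fn": "servo_tool", "kwargs": {
  "plan": [
    [0, -0.0004, 0.002, 0, 0, 0, 0],
    [0, -0.0004, 0.002, 0, 0, 0, 0],
    [0, -0.0004, 0.002, 0, 0, 0, 0],
    [0, -0.0004, 0.002, 0, 0, 0, 0]
  ]
}}

```text
t: 5.33
eef_pos: [522.4, -194.7, 128.1]
tcp_rot: [3.131, 0.005, 1.469]
ft_force: [-1.6, 1.9, 6.3]
opening: 0.006
```

Request:
{"fn": "servo_tool", "kwargs": {
  "plan": [
    [0, -0.0004, 0.002, 0, 0, 0, 0],
    [0, -0.0004, 0.002, 0, 0, 0, 0],
    [0, -0.0004, 0.002, 0, 0, 0, 0],
    [0, -0.0004, 0.002, 0, 0, 0, 0]
  ]
}}

```text
t: 5.67
eef_pos: [522.0, -194.7, 122.1]
tcp_rot: [3.127, 0.006, 1.469]
ft_force: [-1.5, 1.9, 6.9]
opening: 0.0
```

Request:
{"fn": "servo_tool", "kwargs": {
  "plan": [
    [0, -0.0003, 0.0015, 0, 0, 0, 0],
    [0, -0.0003, 0.0015, 0, 0, 0, 0]
  ]
}}

```text
t: 5.83
eef_pos: [522.0, -194.7, 120.0]
tcp_rot: [3.125, 0.007, 1.469]
ft_force: [-1.4, 1.1, 7.2]
opening: 0.005
```

Request:
{"fn": "servo_tool", "kwargs": {
  "plan": [
    [0, -0.0003, 0.0015, 0, 0, 0, 0],
    [0, -0.0003, 0.0015, 0, 0, 0, 0]
  ]
}}

```text
t: 6.0
eef_pos: [521.9, -194.7, 118.0]
tcp_rot: [3.123, 0.008, 1.469]
ft_force: [-2.2, 0.7, 6.8]
opening: 0.003
```

Request:
{"fn": "servo_tool", "kwargs": {
  "plan": [
    [0, -0.0003, 0.0015, 0, 0, 0, 0]
  ]
}}

```text
t: 6.08
eef_pos: [521.9, -194.7, 117.0]
tcp_rot: [3.122, 0.008, 1.469]
ft_force: [-2.0, 0.8, 6.9]
opening: 0.005
```

Request:
{"fn": "servo_tool", "kwargs": {
  "plan": [
    [0, 0, 0.001, 0, 0, 0, 0]
  ]
}}

```text
t: 6.17
eef_pos: [522.0, -194.6, 116.4]
tcp_rot: [3.122, 0.008, 1.469]
ft_force: [-3.2, 1.6, 6.4]
opening: 0.004
```

Request:
{"fn": "servo_tool", "kwargs": {
  "plan": [
    [0, 0, 0.001, 0, 0, 0, 0]
  ]
}}

```text
t: 6.25
eef_pos: [521.9, -194.6, 115.8]
tcp_rot: [3.121, 0.008, 1.469]
ft_force: [-2.8, 0.6, 6.3]
opening: 0.007
```

Request:
{"fn": "servo_tool", "kwargs": {
  "plan": [
    [0, 0, 0.001, 0, 0, 0, 0]
  ]
}}

```text
t: 6.33
eef_pos: [521.9, -194.6, 115.2]
tcp_rot: [3.121, 0.008, 1.47]
ft_force: [-2.5, 0.5, 7.0]
opening: 0.007
```

Request:
{"fn": "servo_tool", "kwargs": {
  "plan": [
    [0, 0, 0.001, 0, 0, 0, 0]
  ]
}}

```text
t: 6.42
eef_pos: [521.9, -194.6, 114.6]
tcp_rot: [3.121, 0.009, 1.47]
ft_force: [-2.1, 1.2, 6.4]
opening: 0.002
```

Request:
{"fn": "servo_tool", "kwargs": {
  "plan": [
    [0, 0, 0.001, 0, 0, 0, 0]
  ]
}}

```text
t: 6.5
eef_pos: [522.0, -194.6, 114.1]
tcp_rot: [3.12, 0.009, 1.47]
ft_force: [-2.4, 0.6, 6.7]
opening: 0.005
```

Request:
{"fn": "servo_tool", "kwargs": {
  "plan": [
    [0, 0, 0.001, 0, 0, 0, 0]
  ]
}}

```text
t: 6.58
eef_pos: [522.0, -194.6, 113.5]
tcp_rot: [3.12, 0.009, 1.47]
ft_force: [-2.2, 0.6, 6.5]
opening: 0.004
```

Request:
{"fn": "servo_tool", "kwargs": {
  "plan": [
    [0, 0, 0.001, 0, 0, 0, 0],
    [0, 0, 0.001, 0, 0, 0, 0]
  ]
}}

```text
t: 6.75
eef_pos: [522.0, -194.6, 112.4]
tcp_rot: [3.119, 0.01, 1.47]
ft_force: [-3.1, 0.3, 8.8]
opening: 0.007
```

Request:
{"fn": "servo_tool", "kwargs": {
  "plan": [
    [0, 0, 0.001, 0, 0, 0, 0]
  ]
}}

```text
t: 6.83
eef_pos: [522.1, -194.7, 112.0]
tcp_rot: [3.119, 0.01, 1.47]
ft_force: [-3.2, 1.6, 9.8]
opening: 0.001
```

Request:
{"fn": "servo_tool", "kwargs": {
  "plan": [
    [0, 0, 0.001, 0, 0, 0, 0]
  ]
}}

```text
t: 6.92
eef_pos: [522.2, -194.6, 111.6]
tcp_rot: [3.118, 0.01, 1.47]
ft_force: [-3.7, 2.3, 10.9]
opening: 0.001
```

Request:
{"fn": "servo_tool", "kwargs": {
  "plan": [
    [0, 0, 0.001, 0, 0, 0, 0]
  ]
}}

```text
t: 7.0
eef_pos: [522.2, -194.7, 111.4]
tcp_rot: [3.118, 0.01, 1.471]
ft_force: [-3.3, 0.9, 12.4]
opening: 0.007
```

Request:
{"fn": "servo_tool", "kwargs": {
  "plan": [
    [0, 0, 0.001, 0, 0, 0, 0]
  ]
}}

```text
t: 7.08
eef_pos: [522.3, -194.7, 111.3]
tcp_rot: [3.117, 0.011, 1.471]
ft_force: [-4.0, 1.1, 13.4]
opening: 0.004
```

On the stop: the force is climbing while z has stopped. I'll build to about 15 N and hold.

Request:
{"fn": "servo_tool", "kwargs": {
  "plan": [
    [0, 0, 0.001, 0, 0, 0, 0],
    [0, 0, 0.001, 0, 0, 0, 0]
  ]
}}

```text
t: 7.25
eef_pos: [522.3, -194.7, 111.1]
tcp_rot: [3.116, 0.011, 1.471]
ft_force: [-4.7, 1.4, 13.8]
opening: 0.005
```

Request:
{"fn": "servo_tool", "kwargs": {
  "plan": [
    [0, 0, 0.001, 0, 0, 0, 0],
    [0, 0, 0.001, 0, 0, 0, 0]
  ]
}}

```text
t: 7.42
eef_pos: [522.3, -194.7, 111.1]
tcp_rot: [3.115, 0.012, 1.471]
ft_force: [-4.5, 1.2, 14.5]
opening: 0.008
```

Request:
{"fn": "servo_tool", "kwargs": {
  "plan": [
    [0, 0, 0.0008, 0, 0, 0, 0],
    [0, 0, 0.0008, 0, 0, 0, 0]
  ]
}}

```text
t: 7.58
eef_pos: [522.2, -194.7, 111.3]
tcp_rot: [3.114, 0.013, 1.471]
ft_force: [-4.7, 2.0, 12.0]
opening: 0.007
```

Request:
{"fn": "servo_tool", "kwargs": {
  "plan": [
    [0, 0, 0.0011, 0.05, 0.05, 0, 0],
    [0, 0, 0.0011, 0.05, 0.05, 0, 0],
    [0, 0, 0.001, 0.05, 0.05, 0, 0],
    [0, 0, 0.001, 0.05, 0.05, 0, 0],
    [0, 0, 0.001, 0, 0, 0, 0],
    [0, 0, 0.001, 0, 0, 0, 0],
    [0, 0, 0.001, 0, 0, 0, 0],
    [0, 0, 0.001, 0, 0, 0, 0]
  ]
}}

```text
t: 8.25
eef_pos: [522.3, -194.7, 111.0]
tcp_rot: [3.112, 0.012, 1.473]
ft_force: [-4.4, 1.2, 13.3]
opening: 0.002
```

Request:
{"fn": "servo_tool", "kwargs": {
  "plan": [
    [0, 0, 0.001, 0, 0, 0, 0],
    [0, 0, 0.001, 0, 0, 0, 0],
    [0, 0, 0.001, 0, 0, 0, 0],
    [0, 0, 0.001, 0, 0, 0, 0]
  ]
}}

```text
t: 8.58
eef_pos: [522.3, -194.7, 111.1]
tcp_rot: [3.11, 0.013, 1.473]
ft_force: [-4.5, 2.0, 13.1]
opening: 0.008
```

Run:
```python
from h import *
c=cam("scene");np.savez("pics/scene3.npz",**c)
im=c["img"][100:300,180:480];cv2.imwrite("pics/s3.png",cv2.resize(im,None,fx=2.6,fy=2.6,interpolation=cv2.INTER_CUBIC))
print(env.state()["ft_force"],env.state()["tcp_rot"])
```

```text
[-4.47478718  1.97254518 14.66406208] [3.10953046 0.01322791 1.47308127]
```

View pics/s3.png

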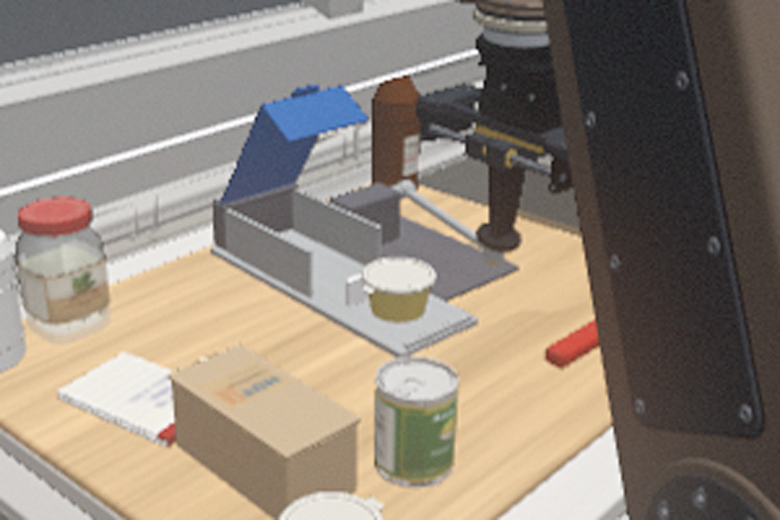

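The hood is fully up and the tub stands on the ledge at crop (399,285), with its tab on the +y side at crop (355,290). The hold is over 1 s at about 14 N. Now I'll ease the pedal up.

Request:
{"fn": "servo_tool", "kwargs": {
  "plan": [
    [0, 0, -0.001, 0, 0, 0, 0],
    [0, 0.0003, -0.0015, 0, 0, 0, 0],
    [0, 0.0003, -0.0015, 0, 0, 0, 0],
    [0, 0.0003, -0.0015, 0, 0, 0, 0],
    [0, 0.0003, -0.0015, 0, 0, 0, 0],
    [0, 0.0003, -0.0015, 0, 0, 0, 0],
    [0, 0.0003, -0.0015, 0, 0, 0, 0],
    [0, 0.0003, -0.0015, 0, 0, 0, 0]
  ]
}}

```text
t: 9.3
eef_pos: [522.3, -194.6, 125.4]
tcp_rot: [3.112, 0.014, 1.474]
ft_force: [-2.8, -0.2, 5.6]
opening: 0.004
```

Request:
{"fn": "servo_tool", "kwargs": {
  "plan": [
    [0, 0.0003, -0.0015, 0, 0, 0, 0],
    [0, 0.0003, -0.0015, 0, 0, 0, 0],
    [0, 0.0003, -0.0015, 0, 0, 0, 0],
    [0, 0.0003, -0.0015, 0, 0, 0, 0],
    [0, 0.0003, -0.0015, 0, 0, 0, 0],
    [0, 0.0003, -0.0015, 0, 0, 0, 0],
    [0, 0.0003, -0.0015, 0, 0, 0, 0],
    [0, 0.0003, -0.0015, 0, 0, 0, 0]
  ]
}}

```text
t: 9.97
eef_pos: [524.1, -194.8, 139.9]
tcp_rot: [3.111, 0.015, 1.475]
ft_force: [-1.7, -1.0, 4.5]
opening: 0.002
```

Request:
{"fn": "servo_tool", "kwargs": {
  "plan": [
    [0, 0.0003, -0.0015, 0, 0, 0, 0],
    [0, 0.0003, -0.0015, 0, 0, 0, 0],
    [0, 0.0003, -0.0015, 0, 0, 0, 0],
    [0, 0.0003, -0.0015, 0, 0, 0, 0],
    [0, 0.0003, -0.0015, 0, 0, 0, 0],
    [0, 0.0003, -0.0015, 0, 0, 0, 0],
    [0, 0.0003, -0.0015, 0, 0, 0, 0],
    [0, 0.0003, -0.0015, 0, 0, 0, 0]
  ]
}}

```text
t: 10.63
eef_pos: [527.1, -195.1, 154.0]
tcp_rot: [3.109, 0.016, 1.475]
ft_force: [-0.3, 0.6, 0.8]
opening: 0.005
```

Request:
{"fn": "servo_tool", "kwargs": {
  "plan": [
    [0, 0, -0.004, 0.2, 0, 0, 0],
    [0, 0, -0.02, 0.2, 0, 0, 0],
    [0, 0, -0.03, 0.3, 0, 0, 0],
    [0.003, -0.002, -0.03, 0.3, 0.1, 0, 0],
    [0.01, -0.002, -0.03, 0.3, 0.2, 0, 0],
    [0.015, -0.003, -0.02, 0.2, 0.2, 0, 0],
    [0.02, -0.004, -0.015, 0, 0.2, 0, 0],
    [0.015, -0.003, 0, 0, 0.2, 0, 0]
  ]
}}

```text
t: 11.3
eef_pos: [515.7, -128.1, 307.0]
tcp_rot: [-3.139, -0.004, 1.471]
ft_force: [-0.1, -0.2, -0.4]
opening: 0.006
```

Run:
```python
from h import *
s=env.state();print(s["t"],s["eef_pos"],s["tcp_rot"],s["joints"])
c=cam("wrist");np.savez("pics/wrist4.npz",**c)
im=c["img"][0:230,190:510];cv2.imwrite("pics/w4.png",cv2.resize(im,None,fx=2.5,fy=2.5,interpolation=cv2.INTER_CUBIC))
```

```text
11.3 [ 515.65314759 -128.13250663  307.04277443] [-3.13890519 -0.00350353  1.47088992] [-0.36927342  0.27189697  1.65326367  0.00283466  1.21995625 -0.27035065]
```

View pics/w4.png

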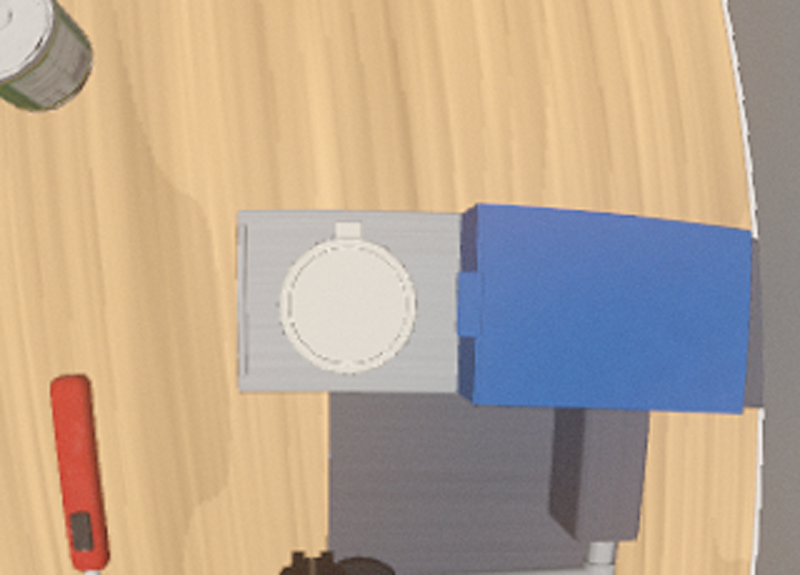

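The hood is shut and the tub is upright on the ledge. Its lid centre is at crop (347,306) and its tab at (348,230), towards +y, so I'll grasp it with the jaws turned 45°.

```bash
python3 - <<'E'
from h import *
c=np.load("pics/wrist4.npz")
w=lambda x,y:(190+(x+.5)/2.5-.5,(y+.5)/2.5-.5)
for p in[(347,306),(281,306),(414,306),(348,238),(348,373)]:print(p,wz(c,*w(*p),111).round(1))
for p in[(239,211),(240,391)]:print("ledge",wz(c,*w(*p),74).round(1))
E
python3 plan.py 533 -61 170 39 12
```

```text
(347, 306) [537.2 -63.2 111. ]
(281, 306) [506.3 -60.2 111. ]
(414, 306) [568.7 -65.9 111. ]
(348, 238) [540.7 -31.1 111. ]
(348, 373) [534.6 -95.  111. ]
ledge [488.2  -8.2  74. ]
ledge [ 478.6 -102.3   74. ]
[0.0055, 0.001, 0.0113, -0.03, -0.01, 3.78]
[0.0055, 0.0006, 0.0113, -0.03, -0.01, 3.78]
[0.0056, 0.0003, 0.0113, -0.03, -0.01, 3.78]
[0.0056, -0.0001, 0.0113, -0.03, -0.01, 3.78]
[0.0056, -0.0005, 0.0113, -0.03, -0.01, 3.78]
[0.0055, -0.0009, 0.0113, -0.03, -0.01, 3.78]
[0.0055, -0.0012, 0.0113, -0.03, -0.01, 3.78]
[0.0054, -0.0016, 0.0113, -0.03, -0.01, 3.78]
[0.0053, -0.0019, 0.0113, -0.03, -0.01, 3.78]
[0.0051, -0.0023, 0.0113, -0.03, -0.01, 3.78]
[0.005, -0.0026, 0.0113, -0.03, -0.01, 3.78]
[0.0048, -0.003, 0.0113, -0.03, -0.01, 3.78]
11.35 [ 515.  -126.1  305.6] [-179.8   -0.3   84.3] [0.9 2.  0.9]
```

Request:
{"fn": "servo_tool", "kwargs": {
  "plan": [
    [0.0055, 0.0013, 0.011, 0, 0, 3.8, 100],
    [0.0055, 0.001, 0.011, 0, 0, 3.8, 100],
    [0.0055, 0.0006, 0.011, 0, 0, 3.8, 100],
    [0.0055, 0.0002, 0.011, 0, 0, 3.8, 100],
    [0.0055, -0.0002, 0.011, 0, 0, 3.8, 100],
    [0.0055, -0.0006, 0.011, 0, 0, 3.8, 100],
    [0.0055, -0.001, 0.011, 0, 0, 3.8, 100],
    [0.0055, -0.0013, 0.011, 0, 0, 3.8, 100]
  ]
}}

```text
t: 12.02
eef_pos: [526.9, -80.0, 207.3]
tcp_rot: [-3.129, 0.002, 0.922]
ft_force: [-0.8, -0.1, 0.2]
opening: 0.506
```

```bash
python3 plan.py 537.4 -63 150 39 8
```

```text
[0.0025, -0.0001, 0.0072, -0.09, 0.02, 1.73]
[0.0025, -0.0002, 0.0072, -0.09, 0.02, 1.73]
[0.0025, -0.0003, 0.0072, -0.09, 0.02, 1.73]
[0.0025, -0.0004, 0.0072, -0.09, 0.02, 1.73]
[0.0024, -0.0005, 0.0072, -0.09, 0.02, 1.73]
[0.0024, -0.0006, 0.0072, -0.09, 0.02, 1.73]
[0.0024, -0.0007, 0.0072, -0.09, 0.02, 1.73]
[0.0024, -0.0007, 0.0072, -0.09, 0.02, 1.73]
12.0167 [526.9 -80.  207.3] [-1.793e+02  1.000e-01  5.280e+01] [-0.8 -0.1  0.2]
```

Request:
{"fn": "servo_tool", "kwargs": {
  "plan": [
    [0.0025, 0, 0.007, -0.1, 0, 1.7, 100],
    [0.0025, 0, 0.007, -0.1, 0, 1.7, 100],
    [0.0025, -0.0003, 0.007, -0.1, 0, 1.7, 100],
    [0.0025, -0.0004, 0.007, -0.1, 0, 1.7, 100],
    [0.0025, -0.0005, 0.007, -0.1, 0, 1.7, 100],
    [0.0025, -0.0006, 0.007, -0.1, 0, 1.7, 100],
    [0.0025, -0.0007, 0.007, -0.1, 0, 1.7, 100],
    [0.002, -0.0007, 0.005, 0, 0, 1.7, 100]
  ]
}}

```text
t: 12.68
eef_pos: [531.8, -60.6, 137.8]
tcp_rot: [-3.127, 0.015, 0.672]
ft_force: [0.2, 0.8, 0.2]
opening: 0.993
```

```bash
python3 plan.py 537.4 -63 87 39 8; python3 -c "
from cell import env;print(env.state()['opening'])"
```

```text
[0.0005, 0.0008, 0.0063, -0.11, 0.11, -0.06]
[0.0004, 0.0008, 0.0063, -0.11, 0.11, -0.06]
[0.0004, 0.0007, 0.0063, -0.11, 0.11, -0.06]
[0.0004, 0.0007, 0.0063, -0.11, 0.11, -0.06]
[0.0004, 0.0007, 0.0063, -0.11, 0.11, -0.06]
[0.0004, 0.0007, 0.0063, -0.11, 0.11, -0.06]
[0.0004, 0.0007, 0.0063, -0.11, 0.11, -0.06]
[0.0004, 0.0007, 0.0063, -0.11, 0.11, -0.06]
12.6833 [531.8 -60.6 137.8] [-179.1    0.9   38.5] [0.2 0.8 0.2]
0.9932911754641559
```

Centre sideways first while still above the lid, then go down.

Request:
{"fn": "servo_tool", "kwargs": {
  "plan": [
    [0.002, 0.003, 0.003, -0.3, 0.3, 0, 100],
    [0.001, 0.002, 0.004, -0.3, 0.3, 0, 100],
    [0.0003, 0.0006, 0.006, -0.2, 0.2, 0, 100],
    [0, 0, 0.006, 0, 0.1, 0, 100],
    [0, 0, 0.006, 0, 0, 0, 100],
    [0, 0, 0.006, 0, 0, 0, 100]
  ]
}}

```text
t: 13.18
eef_pos: [536.4, -62.9, 100.6]
tcp_rot: [-3.138, 0.001, 0.675]
ft_force: [-0.3, -0.3, -0.1]
opening: 1.0
```

```bash
python3 plan.py 537.4 -63 86 39 6
```

```text
[0.0001, 0.0001, 0.0024, -0.03, 0.01, -0.06]
[0.0001, 0.0001, 0.0024, -0.03, 0.01, -0.06]
[0.0001, 0.0001, 0.0024, -0.03, 0.01, -0.06]
[0.0001, 0.0001, 0.0024, -0.03, 0.01, -0.06]
[0.0001, 0.0001, 0.0024, -0.03, 0.01, -0.06]
[0.0001, 0.0001, 0.0024, -0.03, 0.01, -0.06]
13.1833 [536.4 -62.9 100.6] [-1.798e+02  1.000e-01  3.860e+01] [-0.3 -0.3 -0.1]
```

Request:
{"fn": "servo_tool", "kwargs": {
  "plan": [
    [0.0002, 0.0002, 0.003, 0, 0, 0, 100],
    [0.0002, 0.0002, 0.003, 0, 0, 0, 100],
    [0, 0, 0.003, 0, 0, 0, 100],
    [0, 0, 0.0025, 0, 0, 0, 100],
    [0, 0, 0, 0, 0, 0, 80],
    [0, 0, 0, 0, 0, 0, 72],
    [0, 0, 0, 0, 0, 0, 68]
  ]
}}

```text
t: 13.77
eef_pos: [536.6, -63.1, 86.7]
tcp_rot: [-3.137, 0.002, 0.675]
ft_force: [1.2, 0.2, -1.0]
opening: 0.845
```

Request:
{"fn": "servo_tool", "kwargs": {
  "plan": [
    [0, 0, 0, 0, 0, 0, 60],
    [0, 0, 0, 0, 0, 0, 50],
    [0, 0, 0, 0, 0, 0, 40],
    [0, 0, 0, 0, 0, 0, 30],
    [0, 0, 0, 0, 0, 0, 20],
    [0, 0, 0, 0, 0, 0, 10]
  ]
}}

```text
t: 14.27
eef_pos: [536.9, -63.1, 87.5]
tcp_rot: [-3.138, 0.002, 0.675]
ft_force: [-0.5, 0.5, 0.2]
opening: 0.655
```

Held at 62 mm, which matches the lid. Lifting.

Request:
{"fn": "servo_tool", "kwargs": {
  "plan": [
    [0, 0, -0.004, 0, 0, 0, 0],
    [0, 0, -0.01, 0, 0, 0, 0],
    [0, 0, -0.02, 0, 0, 0, 0],
    [0, 0, -0.025, 0, 0, 0, 0],
    [0, 0, -0.025, 0, 0, 0, 0],
    [0, 0, -0.025, 0, 0, 0, 0],
    [0, 0, -0.02, 0, 0, 0, 0],
    [0, 0, -0.01, 0, 0, 0, 0]
  ]
}}

```text
t: 14.93
eef_pos: [535.9, -63.0, 235.2]
tcp_rot: [-3.134, 0.004, 0.675]
ft_force: [0.5, 0.5, 0.4]
opening: 0.653
```

```bash
python3 plan.py 540 50 240 50 8;python3 -c "
from cell import env;print(env.state()['opening'])"
```

```text
[0.0092, -0.0107, -0.0006, -0.06, 0.03, -1.42]
[0.0095, -0.0105, -0.0006, -0.06, 0.03, -1.42]
[0.0097, -0.0102, -0.0006, -0.06, 0.03, -1.42]
[0.01, -0.01, -0.0006, -0.06, 0.03, -1.42]
[0.0102, -0.0097, -0.0006, -0.06, 0.03, -1.42]
[0.0105, -0.0095, -0.0006, -0.06, 0.03, -1.42]
[0.0107, -0.0092, -0.0006, -0.06, 0.03, -1.42]
[0.0109, -0.009, -0.0006, -0.06, 0.03, -1.42]
14.9333 [535.9 -63.  235.2] [-179.6    0.2   38.7] [0.5 0.5 0.4]
0.6530908056830077
```

Request:
{"fn": "servo_tool", "kwargs": {
  "plan": [
    [0.009, -0.0105, -0.0006, 0, 0, -1.4, 0],
    [0.0095, -0.0105, -0.0006, 0, 0, -1.4, 0],
    [0.0095, -0.01, -0.0006, 0, 0, -1.4, 0],
    [0.01, -0.01, -0.0006, 0, 0, -1.4, 0],
    [0.01, -0.0095, -0.0006, 0, 0, -1.4, 0],
    [0.0105, -0.0095, -0.0006, 0, 0, -1.4, 0],
    [0.0105, -0.009, 0, 0, 0, -1.4, 0],
    [0.005, -0.004, 0, 0, 0, 0, 0]
  ]
}}

```text
t: 15.6
eef_pos: [538.9, 47.2, 247.4]
tcp_rot: [-3.141, -0.001, 0.856]
ft_force: [0.2, 0.1, -0.3]
opening: 0.655
```

Run:
```python
from h import *
s=env.state();print(s["t"],s["eef_pos"],s["tcp_rot"],s["opening"])
c=cam("wrist");np.savez("pics/wrist5.npz",**c)
im=c["img"][0:260,130:510];cv2.imwrite("pics/w5.png",cv2.resize(im,None,fx=2,fy=2,interpolation=cv2.INTER_CUBIC))
```

```text
15.6 [538.87998095  47.16407943 247.37534467] [-3.14061833e+00 -9.19528397e-04  8.56444273e-01] 0.6550229888313578
```

View pics/w5.png

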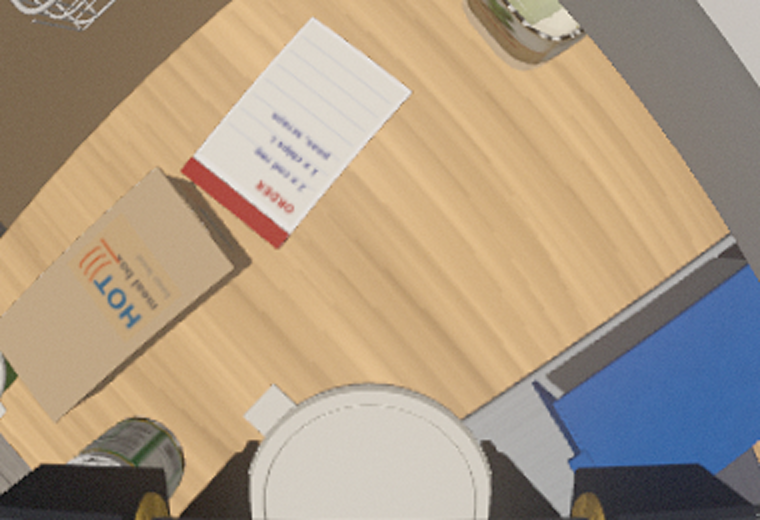

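The tub is held level. The whole order pad is in view, with corners at crop (312,18), (411,93), (278,248) and (182,172).

```bash
python3 - <<'E'
from h import *
c=np.load("pics/wrist5.npz")
P=np.array([wz(c,130+(x+.5)/2-.5,(y+.5)/2-.5,75) for x,y in[(312,18),(411,93),(278,248),(182,172)]])
print(P.round(1),P.mean(0),np.linalg.norm(P-np.roll(P,-1,0),axis=1))
f=(P[2]+P[3])/2;b=(P[0]+P[1])/2;d=b-f;print("yaw",np.degrees(np.arctan2(d[1],d[0])))
x,y=P.mean(0)[:2];import subprocess
print(x,y)
E
python3 plan.py 589 174 170 10 12
```

```text
[[643.  218.1  75. ]
 [654.4 147.6  75. ]
 [542.  129.8  75. ]
 [530.3 200.1  75. ]] [592.44321033 173.89569097  75.        ] [ 71.48642407 113.83324103  71.28794561 114.16754406]
yaw 9.031884537271553
592.443210329823 173.89569097460105
[0.0107, -0.0037, 0.0065, -0.01, -0.0, 3.25]
[0.0105, -0.0044, 0.0065, -0.01, -0.0, 3.25]
[0.0102, -0.0049, 0.0065, -0.01, -0.0, 3.25]
[0.0099, -0.0055, 0.0065, -0.01, -0.0, 3.25]
[0.0096, -0.0061, 0.0065, -0.01, -0.0, 3.25]
[0.0092, -0.0066, 0.0065, -0.01, -0.0, 3.25]
[0.0088, -0.0071, 0.0065, -0.01, -0.0, 3.25]
[0.0084, -0.0076, 0.0065, -0.01, -0.0, 3.25]
[0.008, -0.0081, 0.0065, -0.01, -0.0, 3.25]
[0.0075, -0.0085, 0.0065, -0.01, -0.0, 3.25]
[0.007, -0.0089, 0.0065, -0.01, -0.0, 3.25]
[0.0065, -0.0093, 0.0064, -0.01, -0.0, 3.25]
15.65 [538.9  47.6 247.4] [-1.799e+02 -1.000e-01  4.900e+01] [ 0.7 -0.  -0.5]
```

Pad centre is (592,174), measured at 114×71 mm, close to the 116×74 given. Moving there.

Request:
{"fn": "servo_tool", "kwargs": {
  "plan": [
    [0.0105, -0.0035, 0.005, 0, 0, 3.2, 0],
    [0.0105, -0.004, 0.005, 0, 0, 3.2, 0],
    [0.01, -0.005, 0.005, 0, 0, 3.2, 0],
    [0.01, -0.0055, 0.005, 0, 0, 3.2, 0],
    [0.0095, -0.006, 0.005, 0, 0, 3.2, 0],
    [0.009, -0.0065, 0.005, 0, 0, 3.2, 0],
    [0.009, -0.007, 0.005, 0, 0, 3.2, 0],
    [0.0085, -0.0075, 0.005, 0, 0, 3.2, 0]
  ]
}}

```text
t: 16.32
eef_pos: [573.5, 132.0, 207.6]
tcp_rot: [3.142, -0.0, 0.384]
ft_force: [0.1, -0.8, -1.0]
opening: 0.653
```

```bash
python3 plan.py 592 174 160 10 8
```

```text
[0.0041, -0.004, 0.0059, 0.0, -0.0, 1.5]
[0.004, -0.0041, 0.0059, 0.0, -0.0, 1.5]
[0.0039, -0.0042, 0.0059, 0.0, -0.0, 1.5]
[0.0038, -0.0043, 0.0059, 0.0, -0.0, 1.5]
[0.0037, -0.0044, 0.0059, 0.0, -0.0, 1.5]
[0.0036, -0.0045, 0.0059, 0.0, -0.0, 1.5]
[0.0034, -0.0046, 0.0059, 0.0, -0.0, 1.5]
[0.0033, -0.0047, 0.0059, 0.0, -0.0, 1.5]
16.3167 [573.5 132.  207.6] [180.  -0.  22.] [ 0.1 -0.8 -1. ]
```

Request:
{"fn": "servo_tool", "kwargs": {
  "plan": [
    [0.004, -0.004, 0.006, 0, 0, 1.5, 0],
    [0.004, -0.004, 0.006, 0, 0, 1.5, 0],
    [0.004, -0.004, 0.006, 0, 0, 1.5, 0],
    [0.004, -0.0045, 0.006, 0, 0, 1.5, 0],
    [0.0035, -0.0045, 0.006, 0, 0, 1.5, 0],
    [0.0035, -0.0045, 0.006, 0, 0, 1.5, 0],
    [0.0035, -0.0045, 0.006, 0, 0, 1.5, 0],
    [0.003, -0.0045, 0.004, 0, 0, 1.5, 0]
  ]
}}

```text
t: 16.98
eef_pos: [592.9, 174.0, 158.8]
tcp_rot: [3.141, 0.003, 0.156]
ft_force: [-0.4, -0.9, 0.2]
opening: 0.651
```

```bash
python3 plan.py 592 174 95 10 8
```

```text
[-0.0001, -0.0, 0.008, 0.01, 0.02, -0.13]
[-0.0001, -0.0, 0.008, 0.01, 0.02, -0.13]
[-0.0001, -0.0, 0.008, 0.01, 0.02, -0.13]
[-0.0001, -0.0, 0.008, 0.01, 0.02, -0.13]
[-0.0001, -0.0, 0.008, 0.01, 0.02, -0.13]
[-0.0001, -0.0, 0.008, 0.01, 0.02, -0.13]
[-0.0001, -0.0, 0.008, 0.01, 0.02, -0.13]
[-0.0001, -0.0, 0.008, 0.01, 0.02, -0.13]
16.9833 [592.9 174.  158.8] [179.9   0.2   9. ] [-0.4 -0.9  0.2]
```

Request:
{"fn": "servo_tool", "kwargs": {
  "plan": [
    [0, 0, 0.008, 0, 0, 0, 0],
    [0, 0, 0.01, 0, 0, 0, 0],
    [0, 0, 0.01, 0, 0, 0, 0],
    [0, 0, 0.01, 0, 0, 0, 0],
    [0, 0, 0.009, 0, 0, 0, 0],
    [0, 0, 0.007, 0, 0, 0, 0],
    [0, 0, 0.005, 0, 0, 0, 0]
  ]
}}

```text
t: 17.57
eef_pos: [592.1, 172.4, 93.5]
tcp_rot: [3.14, 0.005, 0.156]
ft_force: [0.4, -0.2, -0.3]
opening: 0.654
```

Request:
{"fn": "servo_tool", "kwargs": {
  "plan": [
    [0, 0, 0.002, 0, 0, 0, 0],
    [0, 0, 0.001, 0, 0, 0, 0],
    [0, 0, 0.001, 0, 0, 0, 0]
  ]
}}

```text
t: 17.82
eef_pos: [591.8, 172.1, 87.7]
tcp_rot: [3.14, 0.007, 0.156]
ft_force: [0.3, -0.9, -0.8]
opening: 0.656
```

Request:
{"fn": "servo_tool", "kwargs": {
  "plan": [
    [0, 0, 0.0005, 0, 0, 0, 0],
    [0, 0, 0.0005, 0, 0, 0, 0]
  ]
}}

```text
t: 17.98
eef_pos: [592.0, 172.1, 87.3]
tcp_rot: [3.14, 0.006, 0.156]
ft_force: [-3.0, -1.6, 5.2]
opening: 0.656
```

Request:
{"fn": "servo_tool", "kwargs": {
  "plan": [
    [0, 0, 0.0007, 0, 0, 0, 0],
    [0, 0, 0.0007, 0, 0, 0, 0]
  ]
}}

```text
t: 18.15
eef_pos: [592.1, 172.1, 87.3]
tcp_rot: [3.14, 0.005, 0.157]
ft_force: [-2.6, -0.4, 5.1]
opening: 0.658
```

The tub is seated on the order pad: 5 N upward, and z has stopped at 87.3. I'll open the jaws and lift straight up.

Request:
{"fn": "servo_tool", "kwargs": {
  "plan": [
    [0, 0, 0, 0, 0, 0, 72],
    [0, 0, 0, 0, 0, 0, 80],
    [0, 0, 0, 0, 0, 0, 90],
    [0, 0, 0, 0, 0, 0, 100],
    [0, 0, 0, 0, 0, 0, 100],
    [0, 0, 0, 0, 0, 0, 100],
    [0, 0, 0, 0, 0, 0, 100]
  ]
}}

```text
t: 18.73
eef_pos: [592.8, 172.4, 88.4]
tcp_rot: [3.14, 0.002, 0.157]
ft_force: [-0.7, -0.3, -0.8]
opening: 0.998
```

Request:
{"fn": "servo_tool", "kwargs": {
  "plan": [
    [0, 0, -0.004, 0, 0, 0, 100],
    [0, 0, -0.01, 0, 0, 0, 100],
    [0, 0, -0.02, 0, 0, 0, 100],
    [0, 0, -0.03, 0, 0, 0, 100],
    [0, 0, -0.03, 0, 0, 0, 100],
    [0, 0, -0.03, 0, 0, 0, 100],
    [0, 0, -0.02, 0, 0, 0, 100],
    [0, 0, -0.01, 0, 0, 0, 100]
  ]
}}

```text
t: 19.4
eef_pos: [591.7, 172.4, 251.2]
tcp_rot: [3.14, 0.007, 0.157]
ft_force: [-1.2, -0.5, 0.2]
opening: 1.005
```

Request:
{"fn": "servo_tool", "kwargs": {
  "plan": [
    [-0.01, 0.02, -0.005, 0, 0, 0, 100],
    [-0.02, 0.03, 0, 0, 0, 0, 100],
    [-0.02, 0.03, 0, 0, 0, 0, 100],
    [-0.02, 0.03, 0, 0, 0, 0, 100],
    [-0.02, 0.02, 0, 0, 0, 0, 100],
    [-0.02, 0.01, 0, 0, 0, 0, 100],
    [0, 0, 0, 0, 0, 0, 100],
    [0, 0, 0, 0, 0, 0, 100]
  ]
}}

```text
t: 20.07
eef_pos: [501.7, 11.8, 268.3]
tcp_rot: [3.138, -0.008, 0.159]
ft_force: [-0.5, 0.5, -0.0]
opening: 0.999
```

Run:
```python
from h import *
s=env.state();print(s["t"],s["eef_pos"],s["opening"],s["ft_force"])
c=cam("wrist");np.savez("pics/wrist6.npz",**c);d=cam("scene");np.savez("pics/scene6.npz",**d)
a=cv2.resize(c["img"],(640,400))[0:300];b=cv2.resize(d["img"][120:340,130:450],(640,440))[:300]
cv2.imwrite("pics/f6.png",np.vstack([a,b]))
```

```text
20.0667 [501.69120564  11.84761289 268.3366587 ] 0.9993764908228776 [-0.54425433  0.51681451 -0.01561965]
```

View pics/f6.png

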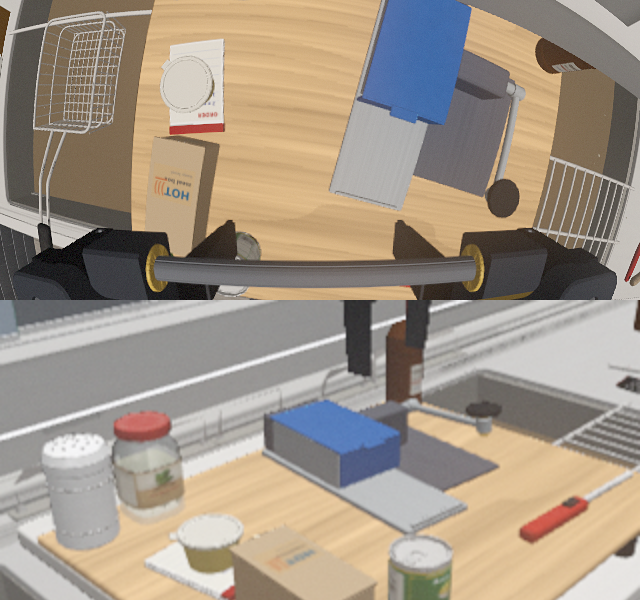

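The final view shows the hood shut and the bystanders in place. The tub stands upright on the order pad, with its lid at (187,83) and the pad's corners near (171,44), (223,40), (225,124) and (170,134). I'll check the offset before handing in.

Run:
```python
from h import *
c=np.load("pics/wrist6.npz")
print("lid",wz(c,187,83,112).round(1),"ring",wz(c,161,83,112).round(1),wz(c,214,83,112).round(1))
P=np.array([wz(c,u,v,75) for u,v in[(171,44),(223,40),(225,124),(170,134)]]);print(P.round(1),P.mean(0))
d=np.load("pics/scene6.npz");print("lid scene",onz(d,130+210/2,120+232/2,112).round(1))
```

```text
lid [593.  168.9 112. ] ring [591.2 202.4 112. ] [595.3 136.7 112. ]
[[645.1 217.3  75. ]
 [652.8 147.5  75. ]
 [550.3 128.2  75. ]
 [530.2 200.5  75. ]] [594.61823114 173.38427315  75.        ]
lid scene [583.5 177.7 112. ]
```

The lid centre is within about 10 mm of the pad's centre in both views, inside the limits of 30 and 20 mm. Handing in.

```bash
python3 -c "
from cell import env
env.job_done();print(env.state()['t'])"
```

```text
the job is handed in; nothing more can be done
the job is handed in; nothing more can be done
```

The job is handed in at about 20 s of robot time, with the tub standing upright on the order pad. No verdict came back.

- **Press:** I pressed the pedal onto its stop and held it for over 1 s at 12–15 N. The highest vertical force I read was 14.7 N. The camera showed the hood up and the tub out on the ledge.
- **Ease up:** The pedal came back over about 2 s while I stayed on it, and a picture showed the hood shut and the tub still standing on the ledge. I did not measure the hood's speed; I judged it slow from how gradually the pedal rose.
- **Place:** I gripped the tub by its lid with the jaws turned away from the tab. I set it down until I felt about 5 N of contact, then released it and moved the arm clear.

**Last checks:**
- **Wrist camera:** It puts the lid centre at (593, 169) mm against a pad centre of (592, 174) mm, so about 5 mm off.
- **Scene camera:** It disagreed, giving (583, 178) mm, so about 10 mm off. It also differed by up to about 10 mm from the other views earlier on. Both results are inside the 30 and 20 mm limits.
- **Rest of the scene:** The hood was shut, the gripper was touching nothing, and no bystander in view looked moved. I judged the bystanders by eye only, and the green tub was out of view in the last pictures.

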